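# Right a tipped gas detector, then hold the calibration stand's flap at its balance point

### The job

The stay strut of the calibration stand's flap has come off and one yellow gas detector has tipped back against the blue ledge. First stand that detector upright on its marked footprint in the row, facing the way its neighbours do, and let go of it; then swing the flap forward off its rear stop to its balance point, where it would fall neither way, and finish while still holding it still there, so that a colleague can fit the new strut. Never let the flap drop forward over the detectors, and leave the other three detectors, the jars, the strut and the screwdriver where they are.

Things in the scene. Friction and masses are not known exactly. Their poses are not given: they have to be found in the camera images.
- station: four-bay calibration stand, fixed; origin on the table under the middle of the row, x across the lane away from its front, y along the lane, z up. Lane floor 12 mm above the table, x = -55 to +44 mm; front lip 16 mm high at x = -58. Behind the lane a blue ledge: upright face at x = +44.5, top 105 mm above the table; then the blue housing, x = 106 to 192, top 130. Both 420 mm long in y
- bay0 (a point): middle of the black footprint outline (44 by 60 mm) at station x = 0, y = -150 mm, on the lane floor, 12 mm above the table; axes as the station
- bay1 (a point): the same at station y = -50 mm
- bay2 (a point): the same at station y = +50 mm
- bay3 (a point): the same at station y = +150 mm
- tipped: the tipped yellow-and-black gas detector: box 36 (x) by 50 (y) by 104 (z) mm, 0.15 to 0.26 kg, origin at its middle, z to its top, display on its -x face. It leans back 0.6 rad on its rear lower edge, rear upper edge against the ledge, its middle over one of the outlines. Upright, its middle is 64 mm above the table. At least 65 mm are free to each side of its middle
- det_a: one of three equal detectors standing upright at the other footprints, same size, axes and origin as the tipped one; leave alone
- det_b: as det_a
- det_c: as det_a
- flap (a joint): hinge angle of the flap, rad: 0 closed (level over the detectors, running to station -x from the hinge), growing as it swings up and back; 1.85 at the rear stop, where it rests at the start. Valves on its outer side shift its weight, so the balance point is at 1.40, its sheet leaning 0.17 rad short of upright towards the lane
- flap_grip (a point): middle of the black grip rail on the flap's free edge, 172 mm along x and 2 mm along z from the hinge line: rail 400 mm long (y), 14 mm thick (z), 18 mm wide (x). Frame fixed to the flap: x towards the hinge, y along it, z out of the outer side (up when closed, rearward when raised). Bare 4 mm sheet for 50 mm below the rail, then valves outside (62 mm high) and cups inside (16 mm)
- flap_hinge (a point): middle of the hinge line, at station x = +105 mm, 138 mm above the table; axes as flap_grip. Flap 0.48 to 0.72 kg, its weight acts 100 mm from this line; hinge friction (0.04 N m) alone holds it only within 0.06 to 0.08 rad of balance, farther off it falls forward or back
- jar_blue: blue jar, 60 mm across, 85 mm high, origin under its middle; leave alone
- jar_amber: amber jar, same size; leave alone
- strut: the new stay strut lying on the bench, 232 mm long along x, 16 mm thick, origin under its middle; leave alone
- screwdriver: screwdriver lying on the bench, 200 mm long along x, red handle 26 mm thick; leave alone
- display (a point): middle of the tipped detector's display, on its -x face, 14 mm above its middle; axes as the detector. The neighbours' displays all face station -x
Not all that is in view belongs to the job. Leave any pink look-alike of the tipped alone.

How it is judged:
By the outcome, as a careful person would: the job done as asked, in the order asked, and still so for the second after the job is handed in, while the arm keeps its last pose, push and grip.
It also fails if it takes over 48 s, if anything falls off the work surface, if the arm or the gripper's body presses on something with over 40 N, if the wrist force passes 120 N, or if a joint passes its speed limit or range.

### The arm

A 6-joint arm with a two-finger parallel gripper is mounted at the origin on the work surface. World frame = base frame: x ahead of the robot, y to its left, z up, the work surface at z = 0. Lengths are in m, angles in rad, forces in N, time in s.
With the tool pointing down it reaches from about 0.35 to 0.975 m from the base axis. Payload 4.9 kg.
Tool frame: the origin (TCP) lies midway between the tips of the shut fingers; the grasp point (between the pads) lies 19 mm behind it (manip.pinch_z is the distance from the TCP to the grasp point, in m); z points along the fingers, y is the direction in which the jaws open and shut (so a half turn about z gives the same grasp; the last joint's range is limited). The gripper opens to 85 mm and grips with 20 to 120 N. Pads are 22 mm wide; open, the fingers measure 114 mm over their backs; the gripper's body (76 mm by 85 mm) begins 54 mm behind the grasp point. The pads swing forward as they close: fully open they stand 13 mm farther back than shut.
Start: joints at [1.158, 0.053, 1.613, -0, 1.476, -0.119], TCP at [0.181, 0.598, 0.198] pointing down, gripper open.
Joint ranges: [-3.01, 3.01], [-1.01, 2.22], [0.06, 2.58], [-1.02, 4.17], [0.09, 2.62], [-3.14, 3.14]. Speed limits (rad/s): [2.57, 2.57, 3.14, 3.14, 3.14, 3.14].

### API

Orientations are given as a unit quaternion [w, x, y, z].
In Python, from plant import manip gives the robot as it stands.
- The arm moves only by the tool drive_tool, never from a script. Its argument "commands" is text: rows parted by semicolons, each of 5 numbers parted by spaces: the finger opening in mm, from 0 to 85.4, then the shift along the tool's x, y, z in units of 30 mm (1.0 is 30 mm), then the turn about the tool's z in degrees. A call has exactly 8 rows; each row shifts and turns the commanded pose from where the row before left it, along the tool's axes as they then stand; what a row does not reach is not made up. A row lasts 1/8 s, in which the tool goes at most 62.5 mm and 10.7 degrees, less where a joint would pass 70% of its speed; a pose out of reach is approached as far as the arm can. A call is refused whole if a number of a shift passes 1 or a number of a turn 10.7, either way. A call with a gripper value outside its range is refused whole. The fingers move at their own pace and stop on an object; the grip force is fixed at half the most. Time passes only in rows, so rows that do not move let the fingers close, or fill a call up. It gives the time, the measured TCP pose, the force and the opening at its end, in the units of the state.
- manip.state(): the state, without advancing time (a new reading comes with each control period).
- manip.grab_frame(name): name is "scene" or "top" or "wrist"; returns the picture (400x640x3 uint8, red, green, blue); there is no depth.
- manip.camera_params(name): a dict with "fx", "fy", "cx", "cy" (pixels), "distortion" ([k1, k2, p1, p2, k3] as OpenCV has them; the pictures are not rectified), "xyz" and "orientation" of the camera in the world. Camera axes: x right, y down, z forward; pixel columns grow to the right and rows downward; lengths in m; the calibration is good to about 2 mm. A picture is of the moment at which its call begins: read the wrist's pose just before it. camera_params takes no time and is no camera call; for the wrist camera it gives the pose at the moment of the call.
- manip.job_done(): hands the job in, once; it reports no verdict.
The state is a dict: "time": time; "joint_pos": joint angles; "joint_vel": joint speeds; "joint_efforts": joint torques, N m; "tool_pos": TCP position; "tool_rot": TCP orientation; "contact_force": force on the tool from outside, world axes, zero at the start; "ft_torque": the same for the moment, N m; "gripper_width": opening from 0.0 (shut) to 1.0 (fully open).
Only numpy, scipy, OpenCV 4.12 (cv2) and the standard library are available. Lean on these libraries where they do the work, as an engineer would, in place of code of your own. Each camera call takes 0.05 s, during which the arm holds its last target. There are 200 camera calls.

## Working session

There is one attempt and no reset: what is moved stays moved. The work goes in short steps, Python scripts to look and compute and a tool call to move; the robot and the scene stay as the last step left them, time stands still between calls to the robot, and variables do not carry over. Pictures are saved under pics/ and viewed, about 8 in all and at most 12, crops included, and the job is handed in when it is done.

Besides the shell and the picture viewer there is one more tool, called after "Request:" by a JSON object that holds its "api" and its "payload", one argument or row to a line. drive_tool: Moves the arm, as the interface text tells. Its arguments: {"type":"object","properties":{"commands":{"type":"string"}},"required":["commands"]}

```bash
mkdir -p pics; ls; python3 - <<'E'
from plant import manip
import cv2
for n in("scene","top"):
    im=manip.grab_frame(n); cv2.imwrite(f"pics/{n}0.png",im[:,:,::-1]); print(n,manip.camera_params(n))
print(manip.camera_params("wrist")); s=manip.state(); print(s, manip.pinch_z)
E
```

```text
pics
scene {'fx': 375.784552550865, 'fy': 375.784552550865, 'cx': 320.5632412884553, 'cy': 204.31805360828048, 'distortion': array([0.02635061, 0.        , 0.        , 0.        , 0.        ]), 'xyz': array([0.99770185, 0.06175397, 1.10280005]), 'orientation': array([-0.15676703,  0.63418689,  0.73511874, -0.1811947 ])}
top {'fx': 407.7024684503556, 'fy': 407.7024684503556, 'cx': 319.49094325930923, 'cy': 197.13073943194144, 'distortion': array([-0.04454299,  0.        ,  0.        ,  0.        ,  0.        ]), 'xyz': array([ 0.30455159, -0.00958177,  1.5352954 ]), 'orientation': array([-0.03967859,  0.71453112, -0.69647584,  0.05284204])}
{'fx': 324.550224423768, 'fy': 324.550224423768, 'cx': 316.12990236145197, 'cy': 199.5190325243734, 'distortion': array([-0.06521159,  0.        ,  0.        ,  0.        ,  0.        ]), 'xyz': array([0.10846823, 0.61996698, 0.37262864]), 'orientation': array([0.12074639, 0.79391334, 0.58931247, 0.08850272])}
{'time': 0.1, 'joint_pos': array([ 1.15801041e+00,  5.33179154e-02,  1.61417627e+00,  6.58724749e-07,
        1.47600296e+00, -1.18983349e-01]), 'joint_vel': array([-0.0011441 , -0.00194247, -0.00271147,  0.0005232 ,  0.00055205,
        0.00034759]), 'joint_efforts': array([ 1.24311155e-04, -3.94902384e+01, -3.71363533e+01, -1.30043154e-04,
        3.88435597e-03, -2.21786468e-05]), 'tool_pos': array([0.18072892, 0.59763548, 0.19705754]), 'tool_rot': array([-2.50532184e-04,  1.46373462e-01,  9.89228944e-01, -9.18701694e-04]), 'contact_force': array([-0.38886742,  0.21796404, -0.25656677]), 'ft_torque': array([ 0.01433745, -0.05226599,  0.02502329]), 'gripper_width': 0.9989552736994359} 0.0187
```

View pics/scene0.png

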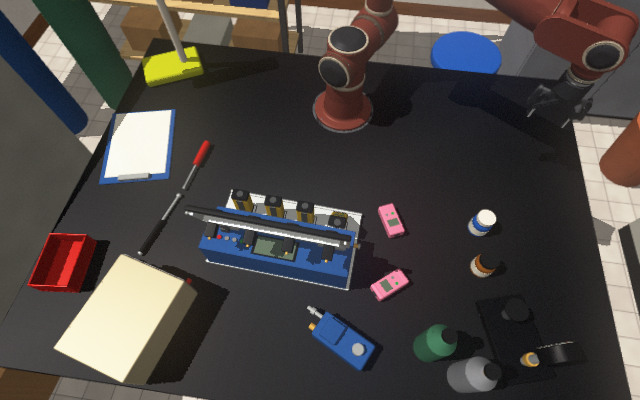

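View pics/top0.png

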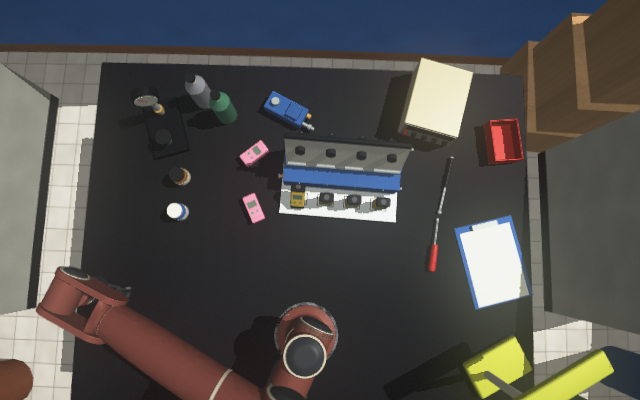

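The tipped detector is at the left end of the row in the top view, about (298,196), which makes it bay3. The lane's white floor spans roughly (280,190) to (397,221) and faces the robot. I'll zoom in to get landmarks.

```bash
cat > h.py <<'E'
import numpy as np, cv2
from plant import manip
from scipy.spatial.transform import Rotation as R
def rot(q): q=np.asarray(q); return R.from_quat(q[[1,2,3,0]])
def K(p): return np.array([[p['fx'],0,p['cx']],[0,p['fy'],p['cy']],[0,0,1.]])
def ray(p,px):
    u=cv2.undistortPoints(np.array(px,float).reshape(-1,1,2),K(p),p['distortion']).reshape(-1,2)
    d=rot(p['orientation']).apply(np.c_[u,np.ones(len(u))]); return p['xyz'],d
def onz(p,px,z):
    o,d=ray(p,px); return o+d*((z-o[2])/d[:,2])[:,None]
def proj(p,X):
    X=np.atleast_2d(X); Rc=rot(p['orientation']).inv(); x=Rc.apply(X-p['xyz'])
    return cv2.projectPoints(x,np.zeros(3),np.zeros(3),K(p),p['distortion'])[0].reshape(-1,2)
E
python3 - <<'E'
import cv2
im=cv2.imread('pics/top0.png')[130:225,270:415]
cv2.imwrite('pics/topz.png',cv2.resize(im,None,fx=5.5,fy=5.5,interpolation=cv2.INTER_CUBIC))
E
```

```text
(no output)
```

View pics/topz.png

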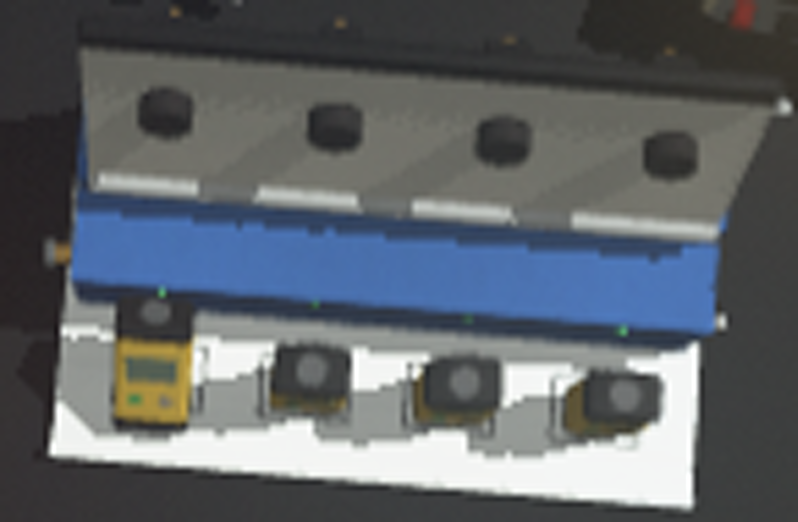

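```bash
python3 - <<'E'
from h import *
p=manip.camera_params('top')
c=lambda l:[(270+u/5.5-.4,130+v/5.5-.4) for u,v in l]
f=onz(p,c([(50,457),(692,508)]),.016); l=onz(p,c([(75,285),(716,332)]),.105)
for a in (f,l): print(a.round(4),np.linalg.norm(a[0]-a[1]),np.arctan2(*(a[0]-a[1])[[0,1]]))
yaw=-np.mean([np.arctan2(*(a[0]-a[1])[[0,1]]) for a in (f,l)]); 
ex=np.array([np.cos(yaw),np.sin(yaw)]);ey=np.array([-ex[1],ex[0]])
of=f.mean(0)[:2]+.059*ex; ol=l.mean(0)[:2]-.0445*ex
print(yaw,of,ol)
o=(of+ol)/2
print("bays",[ (o+y*ey).round(4) for y in(-.15,-.05,.05,.15)])
# check: det tops z=.116 in station frame
d=onz(p,c([(312,368),(463,383),(622,395)]),.117)[:,:2]-o
print(np.c_[d@ex,d@ey])
r=onz(p,c([(80,35),(780,90)]),.138+.172*np.sin(1.85))[:,:2]-o
print("rail",np.c_[r@ex,r@ey])
s=manip.camera_params('scene')
S=lambda x,y,z: [*(o+x*ex+y*ey),z]
print(proj(s,[S(-.058,.21,.016),S(-.058,-.21,.016),S(.192,.21,.13),S(.192,-.21,.13)]))
T=rot(manip.state()['tool_rot']).as_matrix();print(T)
E
```

```text
[[ 0.4423  0.1154  0.016 ]
 [ 0.4188 -0.3224  0.016 ]] 0.43852891638142455 0.0536775750611521
[[ 0.5461  0.0962  0.105 ]
 [ 0.5268 -0.3198  0.105 ]] 0.4163764810760938 0.0463931616461637
-0.050035368353657905 [ 0.48946418 -0.10645214] [ 0.49196999 -0.10958316]
bays [array([ 0.4832, -0.2578]), array([ 0.4882, -0.158 ]), array([ 0.4932, -0.0581]), array([0.4982, 0.0418])]
[[ 0.00128712  0.05043075]
 [-0.00093    -0.04652006]
 [-0.00082638 -0.14874191]]
rail [[ 0.15531553  0.19994662]
 [ 0.15536802 -0.19823408]]
[[358.60183113 212.29015123]
 [233.72171919 190.14949679]
 [348.4286692  275.73704642]
 [197.78944572 246.76716663]]
[[-9.57149494e-01  2.89593270e-01 -7.64614470e-04]
 [ 2.89594191e-01  9.57147931e-01 -1.74427009e-03]
 [ 2.26720280e-04 -1.89095514e-03 -9.99998186e-01]]
```

The station fits well: yaw is about -0.05 and the detector tops land within 4 mm of their bays. I'll move above bay3 with the jaws along the row.

Request:
{"api": "drive_tool", "payload": {
  "commands": "70 0 0 0 -10.7; 70 0 0 0 -3.2; 70 -0.65 -1 0 0; 70 -0.65 -1 0 0; 70 -0.65 -1 0 0; 70 -0.65 -1 0 0; 70 -0.65 -1 0 0; 70 -0.65 -1 0 0"
}}

```text
time: 1.1
tool_pos: [0.2888, 0.4112, 0.1977]
tool_rot: [-0.0, 0.026, 1.0, -0.0]
contact_force: [0.1, 0.6, 0.7]
gripper_width: 0.819
```

Request:
{"api": "drive_tool", "payload": {
  "commands": "70 -0.65 -1 0 0; 70 -0.65 -1 0 0; 70 -0.65 -1 0 0; 70 -0.65 -1 0 0; 70 -0.65 -1 0 0; 70 -0.65 -1 0 0; 70 -0.65 -1 0 0; 70 -0.65 -1 0 0"
}}

```text
time: 2.1
tool_pos: [0.4323, 0.1636, 0.1977]
tool_rot: [-0.0, 0.026, 1.0, -0.0]
contact_force: [0.0, 0.7, 0.2]
gripper_width: 0.823
```

Request:
{"api": "drive_tool", "payload": {
  "commands": "70 -0.65 -1 0 0; 70 -0.65 -1 0 0; 70 -0.65 -1 0 0; 70 -0.65 -1 0 0; 70 0 0 0 0; 70 0 0 0 0; 70 0 0 0 0; 70 0 0 0 0"
}}

```text
time: 3.1
tool_pos: [0.5036, 0.0417, 0.1982]
tool_rot: [0.0, 0.025, 1.0, 0.0]
contact_force: [-0.1, -1.1, -0.4]
gripper_width: 0.819
```

```bash
python3 - <<'E'
from h import *
p=manip.camera_params('wrist'); im=manip.grab_frame('wrist')[:,:,::-1].copy(); cv2.imwrite('pics/w1.png',im)
s=manip.state();print(s['tool_pos'],s['joint_pos'].round(3),s['contact_force'],s['gripper_width']);print(rot(s['tool_rot']).as_matrix().round(4))
np.save('w1.npy',p,allow_pickle=True)
E
```

```text
[0.50366743 0.04156882 0.1982829 ] [-0.065 -0.239  1.886  0.     1.495 -1.586] [ 0.04566686 -0.72505118 -0.15635376] 0.8224104797410229
[[-9.987e-01  5.010e-02  2.000e-04]
 [ 5.010e-02  9.987e-01  0.000e+00]
 [-2.000e-04  0.000e+00 -1.000e+00]]
```

View pics/w1.png

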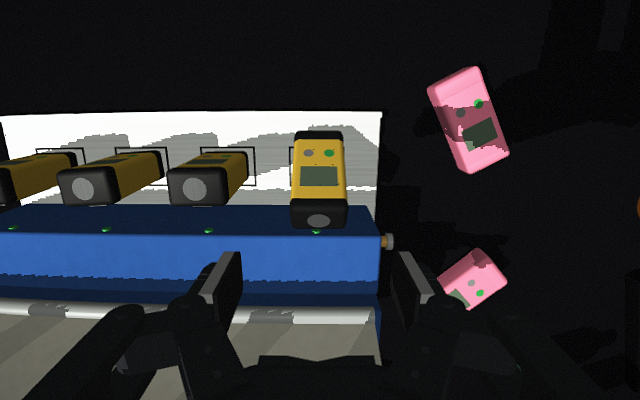

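The wrist view shows the tipped detector between about (293,131) and (348,228), the ledge's top edge near row 234, and the bay1 and bay2 outlines. I'll refine the station pose from those.

```bash
python3 - <<'E'
from h import *
p=np.load('w1.npy',allow_pickle=True).item()
yaw=-.05;o=np.array([.4907,-.108]);ex=np.array([np.cos(yaw),np.sin(yaw)]);ey=np.array([-ex[1],ex[0]])
def st(px,z): d=onz(p,px,z)[:,:2]-o; return (np.c_[d@ex,d@ey]*1000).round(1)
print('ledge edge x44.5,y210',st([(20,233),(200,234),(378,235)],.105).tolist())
print('bay2 x+-22,y20..80',st([(199,147),(255,147),(255,185)],.012).tolist(),'bay1 R',st([(116,147),(167,147),(167,185)],.012).tolist())
print('bay3 left y120 x-22',st([(290,148),(290,180)],.012).tolist())
print('lip',st([(20,114),(200,113),(380,111)],.016).tolist())
print('det top front edge y, z118',st([(291,200),(348,200)],.118).tolist(),'rear z98',st([(292,227),(348,227)],.098).tolist(),'front low z32',st([(295,132),(342,132)],.032).tolist())
E
```

```text
ledge edge x44.5,y210 [[46.6, -133.2], [45.8, 45.1], [46.6, 206.0]]
bay2 x+-22,y20..80 [[-19.8, 18.8], [-19.4, 82.1], [24.4, 79.7]] bay1 R [[-20.8, -78.2], [-20.1, -18.0], [24.2, -23.8]]
bay3 left y120 x-22 [[-18.1, 121.2], [18.5, 120.3]]
lip [[-61.2, -186.6], [-57.0, 25.0], [-58.6, 218.7]]
det top front edge y, z118 [[9.5, 129.5], [9.5, 176.6]] rear z98 [[41.6, 128.2], [41.6, 179.4]] front low z32 [[-37.7, 128.3], [-37.7, 177.2]]
```

Request:
{"api": "drive_tool", "payload": {
  "commands": "70 -0.1 0.1 0.7 0; 70 0 0 0.8 0; 70 0 0 0.8 0; 70 0 0 0.8 0; 70 0 0 0.8 0; 70 0 0 0.8 0; 70 0 0 0 0; 70 0 0 0 0"
}}

```text
time: 4.15
tool_pos: [0.5077, 0.0439, 0.0582]
tool_rot: [0.001, 0.025, 1.0, -0.0]
contact_force: [0.3, -0.2, 0.7]
gripper_width: 0.821
```

Request:
{"api": "drive_tool", "payload": {
  "commands": "46 0 0 0 0; 46 0 0 0 0; 46 0 0 0 0; 46 0 0 0 0; 46 0 0 0 0; 46 0 0 0 0; 46 0 0 0 0; 46 0 0 0 0"
}}

```text
time: 5.15
tool_pos: [0.5083, 0.0437, 0.059]
tool_rot: [0.001, 0.026, 1.0, -0.0]
contact_force: [-0.4, -0.2, 6.7]
gripper_width: 0.571
```

```bash
python3 - <<'E'
from h import *
p=manip.camera_params('wrist'); im=manip.grab_frame('wrist')[:,:,::-1].copy(); cv2.imwrite('pics/w2.png',im)
s=manip.state();print(s['tool_pos'],s['contact_force'],s['gripper_width'])
E
```

```text
[0.50825526 0.04373759 0.0589492 ] [-1.004885    0.27376936  5.44140943] 0.5696783854647846
```

View pics/w2.png

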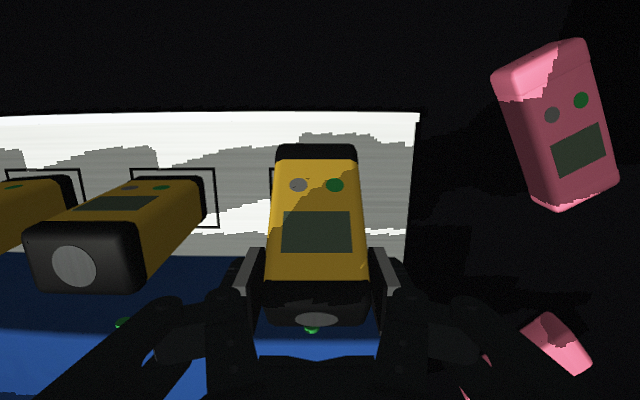

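The detector is gripped and centred between the pads. Next I'll lift it a few mm and push it rearward so the ledge turns it upright.

Request:
{"api": "drive_tool", "payload": {
  "commands": "46 0 0 -0.17 0; 46 0 0 0 0; 46 -0.1 0 0 0; 46 -0.1 0 0 0; 46 -0.1 0 0 0; 46 -0.1 0 0 0; 46 0 0 0 0; 46 0 0 0 0"
}}

```text
time: 6.2
tool_pos: [0.5075, 0.0439, 0.0594]
tool_rot: [-0.015, 0.025, 1.0, 0.0]
contact_force: [-35.5, 0.5, 18.2]
gripper_width: 0.569
```

The push is jamming, with the floor and ledge friction opposing the rotation. I'll raise it about 10 mm so the ledge's corner bears on the rear face, which gives a better lever.

Request:
{"api": "drive_tool", "payload": {
  "commands": "46 0.2 0 0 0; 46 0.1 0 -0.2 0; 46 0 0 -0.15 0; 46 0 0 0 0; 46 -0.15 0 0 0; 46 -0.15 0 0 0; 46 -0.1 0 0 0; 46 0 0 0 0"
}}

```text
time: 7.2
tool_pos: [0.5124, 0.0435, 0.0735]
tool_rot: [-0.014, 0.025, 1.0, -0.0]
contact_force: [-41.0, -0.1, 29.6]
gripper_width: 0.572
```

```bash
python3 - <<'E'
from h import *
im=manip.grab_frame('wrist')[:,:,::-1]; im2=manip.grab_frame('scene')[:,:,::-1]
c=cv2.resize(im2[170:260,280:400],(640,480),interpolation=cv2.INTER_CUBIC)
cv2.imwrite('pics/w3.png',np.hstack([cv2.resize(im[100:400,160:480],(400,375)),cv2.resize(c,(400,375))]))
s=manip.state();print(s['tool_pos'],s['contact_force'],s['ft_torque'],s['gripper_width'])
E
```

```text
[0.51238309 0.04347319 0.07346122] [-41.61671927  -0.59912627  30.43163425] [ 0.02721474  6.23501721 -0.03166459] 0.569056908231594
```

View pics/w3.png

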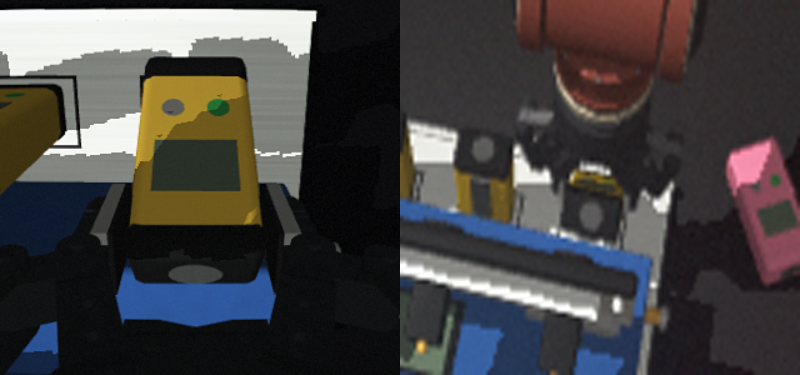

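Nothing rotated: the large pad patch holds the detector rigidly, even at about 50 N. I'll put it back leaning and let go. Then I'll regrip only its front upper corner, where the patch is small and the lever to the floor edge is long.

Request:
{"api": "drive_tool", "payload": {
  "commands": "46 0.2 0 0 0; 46 0.3 0 0 0; 46 0 0 0.25 0; 46 0 0 0.25 0; 46 0 0 0 0; 46 0 0 0 0; 46 0 0 0 0; 46 0 0 0 0"
}}

```text
time: 8.3
tool_pos: [0.5082, 0.0437, 0.0588]
tool_rot: [0.001, 0.026, 1.0, -0.0]
contact_force: [-0.9, -0.5, 5.5]
gripper_width: 0.564
```

Request:
{"api": "drive_tool", "payload": {
  "commands": "58 0 0 0 0; 66 0 0 0 0; 70 0 0 0 0; 70 0 0 0 0; 70 0 0 -0.5 0; 70 0 0 -0.5 0; 70 -0.2 0 -0.45 0; 70 0 0 0 0"
}}

```text
time: 9.3
tool_pos: [0.515, 0.0433, 0.1038]
tool_rot: [0.002, 0.026, 1.0, -0.0]
contact_force: [-1.2, 0.5, -0.6]
gripper_width: 0.821
```

```bash
python3 - <<'E'
from h import *
p=manip.camera_params('wrist');im=manip.grab_frame('wrist')[:,:,::-1]
cv2.imwrite('pics/w4.png',im[60:400,150:490])
s=manip.state();d=s['tool_pos'][:2]-[.4907,-.108];yaw=-.05;ex=np.array([np.cos(yaw),np.sin(yaw)]);ey=np.array([-ex[1],ex[0]])
print(d@ex-.002,d@ey,s['tool_pos'],s['contact_force'],s['gripper_width'])
o=np.array([.4907,-.108])+.002*ex
S=lambda x,y,z:[*(o+x*ex+y*ey),z]
print(proj(p,[S(.0148,.1275,.118),S(.0148,.1775,.118),S(.0445,.1275,.098),S(.0445,.1775,.098),S(-.0439,.1275,.0323),S(-.0439,.1775,.0323)]).round())
E
```

```text
0.01368415246542922 0.15238157587317974 [0.51398046 0.04340726 0.10251151] [0.00312433 0.11980898 0.5911749 ] 0.8195876140785235
[[270. 245.]
 [362. 245.]
 [277. 274.]
 [356. 274.]
 [282. 123.]
 [350. 123.]]
```

View pics/w4.png

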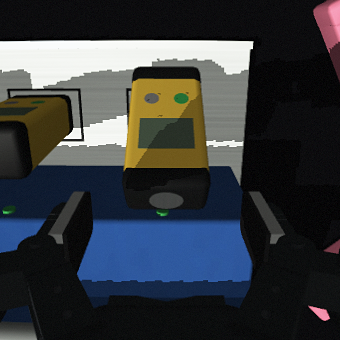

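The detector is leaning again as before, with its top at crop rows 170–208, centred between the open pads. I'll go 5 mm lower and grip the corner.

Request:
{"api": "drive_tool", "payload": {
  "commands": "70 -0.1 0 0.17 0; 46 0 0 0 0; 46 0 0 0 0; 46 0 0 0 0; 46 0 0 0 0; 46 0 0 0 0; 46 0 0 0 0; 46 0 0 0 0"
}}

```text
time: 10.35
tool_pos: [0.516, 0.0433, 0.0962]
tool_rot: [0.0, 0.026, 1.0, -0.0]
contact_force: [-0.3, 0.3, 0.3]
gripper_width: 0.539
```

Request:
{"api": "drive_tool", "payload": {
  "commands": "62 0 0 0 0; 62 0 0 0 0; 62 0 0 0.27 0; 46 0 0 0 0; 46 0 0 0 0; 46 0 0 0 0; 46 0 0 0 0; 46 0 0 0 0"
}}

```text
time: 11.35
tool_pos: [0.5161, 0.0433, 0.0882]
tool_rot: [0.0, 0.026, 1.0, -0.0]
contact_force: [-1.7, -0.6, 0.1]
gripper_width: 0.539
```

```bash
python3 - <<'E'
from h import *
p=manip.camera_params('wrist');im=manip.grab_frame('wrist')[:,:,::-1]
cv2.imwrite('pics/w5.png',im[60:400,150:490])
s=manip.state();print(s['tool_pos'],s['contact_force'],s['gripper_width'])
E
```

```text
[0.51607448 0.04332628 0.08818351] [ 0.30966385 -0.13090878 -0.61050298] 0.5384803400991803
```

View pics/w5.png

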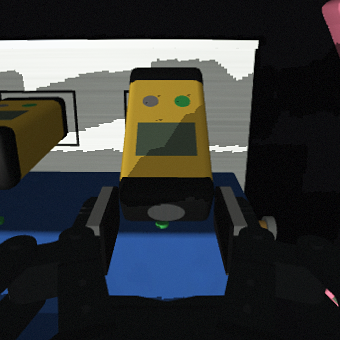

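Request:
{"api": "drive_tool", "payload": {
  "commands": "62 0 0 0 0; 62 0 0 0 0; 62 0 0 0.2 0; 46 0 0 0 0; 46 0 0 0 0; 46 0 0 0 0; 46 0 0 0 0; 46 0 0 0 0"
}}

```text
time: 12.4
tool_pos: [0.516, 0.0433, 0.0821]
tool_rot: [-0.0, 0.026, 1.0, -0.0]
contact_force: [0.4, -0.2, 0.4]
gripper_width: 0.54
```

Request:
{"api": "drive_tool", "payload": {
  "commands": "62 0 0 0 0; 62 0 0 0 0; 62 0 0 0.2 0; 44 0 0 0 0; 44 0 0 0 0; 44 0 0 0 0; 44 0 0 0 0; 44 0 0 0 0"
}}

```text
time: 13.4
tool_pos: [0.5156, 0.0433, 0.0758]
tool_rot: [-0.0, 0.026, 1.0, -0.0]
contact_force: [-0.8, 0.1, -0.9]
gripper_width: 0.54
```

It's now gripped on the cap: commanded 44 mm, stopped at about 46 mm. I'll pull forward along an arc about the rear lower edge with a light downward press.

Request:
{"api": "drive_tool", "payload": {
  "commands": "40 0 0 0.1 0; 40 0.1 0 0 0; 40 0.1 0 -0.03 0; 40 0.1 0 -0.03 0; 40 0.1 0 -0.02 0; 40 0.1 0 -0.02 0; 40 0 0 0 0; 40 0 0 0 0"
}}

```text
time: 14.4
tool_pos: [0.5039, 0.0439, 0.0785]
tool_rot: [0.003, 0.026, 1.0, -0.0]
contact_force: [2.4, -0.8, 5.9]
gripper_width: 0.544
```

```bash
python3 - <<'E'
from h import *
p=manip.camera_params('wrist');im=manip.grab_frame('wrist')[:,:,::-1]
cv2.imwrite('pics/w6.png',im[60:400,150:490])
s=manip.state();print(s['tool_pos'],s['contact_force'],s['gripper_width'])
E
```

```text
[0.50384437 0.04392466 0.07849207] [ 2.25824359 -0.3226319   5.2953234 ] 0.5381910995714144
```

View pics/w6.png

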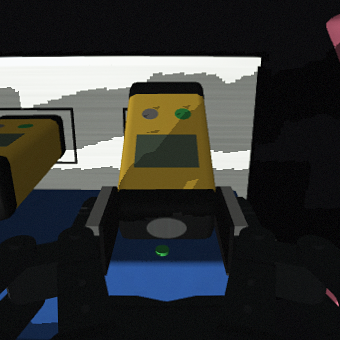

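```bash
cat > tilt.py <<'E'
from h import *
from scipy.optimize import least_squares
yaw=-.05;ex=np.array([np.cos(yaw),np.sin(yaw)]);ey=np.array([-ex[1],ex[0]]);o=np.array([.4907,-.108])+.002*ex
S=lambda x,y,z:[*(o+x*ex+y*ey),z]
def pt(xE,th,u,zE=.012): # front-face point at height u along the detector
    return S(xE-.036*np.cos(th)+u*np.sin(th),.1525,zE+.036*np.sin(th)+u*np.cos(th))
def rows(p,xE,th,us,zE=.012): return np.array([proj(p,pt(xE,th,u,zE))[0,1] for u in us])
E
python3 - <<'E'
from tilt import *
import numpy as np
p6=manip.camera_params('wrist')
# w4 camera: same orientation, TCP there [.51398,.04341,.10251]
p4=dict(p6); p4['xyz']=p6['xyz']+np.array([.51398,.04341,.10251])-manip.state()['tool_pos']
m4=60+np.array([80,98,118,148,168.]); m6=60+np.array([95,114,135,167,189.])
us=least_squares(lambda u:rows(p4,-.0142,.6,u)-m4,[.01,.03,.05,.07,.09]).x; print('us',us.round(4))
for zE in(.012,.016):
    r=least_squares(lambda q:rows(p6,q[0],q[1],us,zE)-m6,[-.02,.5]); print(zE,r.x,r.fun.round(1))
E
```

```text
us [0.0176 0.0356 0.0536 0.0773 0.0914]
0.012 [-0.01359556  0.49395446] [ 0.4 -0.3 -0.4 -0.   0.2]
0.016 [-0.01335684  0.47078149] [ 0.5 -0.3 -0.5 -0.1  0.4]
```

It's pivoting as intended: the tilt is down to 0.49 and the rear edge is still at x≈-14 mm. I'll continue the arc.

Request:
{"api": "drive_tool", "payload": {
  "commands": "40 0.13 0 -0.01 0; 40 0.13 0 -0.01 0; 40 0.13 0 -0.01 0; 40 0.13 0 0 0; 40 0.13 0 0 0; 40 0.13 0 0 0; 40 0.13 0 0.01 0; 40 0 0 0 0"
}}

```text
time: 15.45
tool_pos: [0.4775, 0.0452, 0.0803]
tool_rot: [0.005, 0.026, 1.0, -0.0]
contact_force: [1.7, -0.9, 10.1]
gripper_width: 0.542
```

```bash
python3 - <<'E'
from h import *
p=manip.camera_params('wrist');im=manip.grab_frame('wrist')[:,:,::-1]
cv2.imwrite('pics/w7.png',im[60:400,150:490])
s=manip.state();print(s['tool_pos'],s['contact_force'],s['gripper_width'])
hsv=cv2.cvtColor(im,cv2.COLOR_BGR2HSV); col=hsv[:,310:332]
m=((col[:,:,0]>18)&(col[:,:,0]<32)&(col[:,:,1]>120)&(col[:,:,2]>60)).mean(1)
r=np.where(m>.5)[0];print(r.min(),r.max(),[int(i) for i in np.where(np.diff((m>.5).astype(int)))[0]])
E
```

```text
[0.47753431 0.0452015  0.08028716] [1.28125796 0.51385902 9.11507451] 0.5429573261610638
180 251 [179, 209, 234, 251]
```

```bash
python3 - <<'E'
from tilt import *
p6=manip.camera_params('wrist')
us=np.array([.0176,.0536,.0773,.0914]); m=np.array([179.5,209.5,234.5,251.5])
r=least_squares(lambda q:rows(p6,q[0],q[1],us)-m,[-.02,.3]); print(r.x,r.fun.round(1))
E
```

```text
[-0.01453356  0.25748337] [ 0.3 -0.3 -0.3  0.4]
```

Request:
{"api": "drive_tool", "payload": {
  "commands": "40 0.13 0 0.01 0; 40 0.13 0 0.01 0; 40 0.13 0 0.02 0; 40 0.13 0 0.03 0; 40 0.13 0 0.03 0; 40 0.13 0 0.03 0; 40 0.05 0 0.03 0; 40 0 0 0 0"
}}

```text
time: 16.5
tool_pos: [0.4525, 0.0464, 0.0762]
tool_rot: [0.004, 0.025, 1.0, -0.0]
contact_force: [-2.2, 0.1, 13.6]
gripper_width: 0.543
```

```bash
cat > meas.py <<'E'
from tilt import *
import sys
p=manip.camera_params('wrist');im=manip.grab_frame('wrist')[:,:,::-1]
cv2.imwrite(sys.argv[1],im[60:400,150:490])
s=manip.state();print(s['tool_pos'],s['contact_force'],s['gripper_width'])
hsv=cv2.cvtColor(im,cv2.COLOR_BGR2HSV); col=hsv[:,310:332]
m=((col[:,:,0]>18)&(col[:,:,0]<32)&(col[:,:,1]>120)&(col[:,:,2]>60)).mean(1)
t=np.where(np.diff((m>.5).astype(int)))[0]+.5; print(t)
if len(t)==4:
    us=np.array([.0176,.0536,.0773,.0914])
    r=least_squares(lambda q:rows(p,q[0],q[1],us)-t,[-.02,.3]); print(r.x,r.fun.round(1))
E
python3 meas.py pics/w8.png
```

```text
[0.45254816 0.04642075 0.0761841 ] [-1.1714776   0.47522656 14.18906543] 0.5469973701551823
[205.5 226.5 244.5 257.5]
[-0.01472727  0.03491163] [ 0.1 -0.1 -0.   0. ]
```

The tilt is down to 0.035. I'll let go so it settles flat, then regrip it centred and lower.

Request:
{"api": "drive_tool", "payload": {
  "commands": "54 0 0 0 0; 62 0 0 0 0; 66 0 0 0 0; 66 -0.25 0 0 0; 66 -0.25 0 0.25 0; 66 0 0 0.2 0; 66 0 0 0 0; 66 0 0 0 0"
}}

```text
time: 17.55
tool_pos: [0.4637, 0.046, 0.0582]
tool_rot: [-0.0, 0.026, 1.0, -0.0]
contact_force: [0.0, 0.4, -0.6]
gripper_width: 0.77
```

Request:
{"api": "drive_tool", "payload": {
  "commands": "44 0 0 0 0; 44 0 0 0 0; 44 0 0 0 0; 44 0 0 0 0; 44 0 0 0 0; 44 0 0 -0.1 0; 44 0 0 -0.15 0; 44 0 0 0 0"
}}

```text
time: 18.55
tool_pos: [0.4637, 0.046, 0.0658]
tool_rot: [-0.0, 0.026, 1.0, 0.0]
contact_force: [0.0, 0.5, -3.7]
gripper_width: 0.57
```

```bash
python3 meas.py pics/w9.png
```

```text
[0.4636413  0.0460495  0.06565431] [-0.70142022 -0.08887219 -2.31897012] 0.5735814379842373
[196.5 215.5 233.5 245.5]
[-0.01353893  0.02366268] [-0.1  0.3 -0.5  0.2]
```

View pics/w9.png

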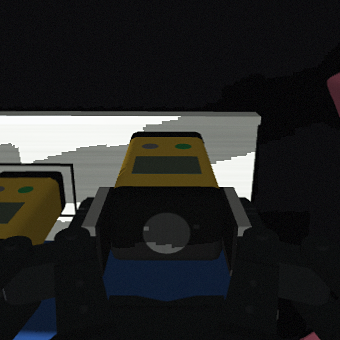

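It's upright, held and lifted. Now I'll carry it 32 mm rearward onto the outline and set it down.

Request:
{"api": "drive_tool", "payload": {
  "commands": "44 -0.27 -0.07 0 0; 44 -0.27 0 0 0; 44 -0.27 0 0 0; 44 -0.26 0 0 0; 44 0 0 0 0; 44 0 0 0.1 0; 44 0 0 0.1 0; 44 0 0 0 0"
}}

```text
time: 19.6
tool_pos: [0.4952, 0.0423, 0.0593]
tool_rot: [-0.001, 0.026, 1.0, 0.0]
contact_force: [0.4, 0.7, -1.5]
gripper_width: 0.574
```

```bash
python3 - <<'E'
from tilt import *
im=manip.grab_frame('top')[:,:,::-1]; p=manip.camera_params('top')
pw=manip.camera_params('wrist'); w=manip.grab_frame('wrist')[:,:,::-1]; s=manip.state(); print(s['tool_pos'],s['contact_force'])
hsv=cv2.cvtColor(w,cv2.COLOR_BGR2HSV); m=((hsv[:,:,0]>18)&(hsv[:,:,0]<32)&(hsv[:,:,1]>120)&(hsv[:,:,2]>50)).astype(np.uint8)
n,l,st,c=cv2.connectedComponentsWithStats(m)
for i in range(1,n):
    if st[i,4]>150: print(st[i],c[i].round())
cv2.imwrite('pics/w10.png',cv2.resize(w[180:400,0:420],None,fx=1.8,fy=1.8))
# predicted front lower edge corners of upright box at bay2 / bay3 and their outlines
for yb in(.05,.15): print(yb,proj(pw,[S(-.018,yb-.025,.09),S(-.018,yb+.025,.09),S(-.018,yb-.025,.03),S(-.018,yb+.025,.03),S(-.022,yb-.03,.012),S(-.022,yb+.03,.012),S(.022,yb-.03,.012),S(.022,yb+.03,.012)]).round().tolist())
E
```

```text
[0.49564807 0.04227982 0.05978143] [-0.21531413 -0.53674823 -1.06224162]
[   0  196  207  102 9606] [103. 233.]
[ 264  197  105   51 2930] [316. 223.]
0.05 [[68.0, 233.0], [163.0, 233.0], [130.0, 198.0], [203.0, 198.0], [136.0, 186.0], [217.0, 185.0], [146.0, 241.0], [223.0, 242.0]]
0.15 [[264.0, 234.0], [367.0, 234.0], [278.0, 198.0], [353.0, 198.0], [273.0, 185.0], [358.0, 185.0], [276.0, 242.0], [355.0, 242.0]]
```

View pics/w10.png

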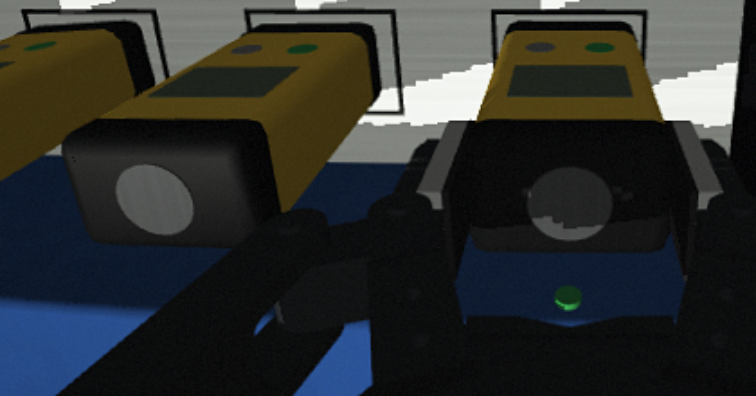

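The base sits centred in the outline: outline columns 493–645, detector base 507–635, same rows as its neighbour. I'll set it down and release, rise while turning 90°, then go over the rail.

Request:
{"api": "drive_tool", "payload": {
  "commands": "44 0 0 0.05 0; 44 0 0 0 0; 54 0 0 0 0; 64 0 0 0 0; 70 0 0 0 0; 70 0 0 -0.4 0; 70 0 0 -0.9 0; 70 0 0 -1 0"
}}

```text
time: 20.7
tool_pos: [0.4957, 0.0423, 0.1286]
tool_rot: [-0.0, 0.026, 1.0, 0.0]
contact_force: [-0.2, -0.9, -0.0]
gripper_width: 0.821
```

Request:
{"api": "drive_tool", "payload": {
  "commands": "70 0 0 -1 0; 70 0 0 -1 0; 60 0 0 -1 10; 50 0 0 -1 10; 50 0 0 -1 10; 50 0 0 -1 10; 50 0 0 -1 10; 50 0 0 -0.5 10"
}}

```text
time: 21.7
tool_pos: [0.4963, 0.0423, 0.3558]
tool_rot: [0.002, 0.524, 0.851, 0.001]
contact_force: [-0.0, -0.3, -0.7]
gripper_width: 0.588
```

Request:
{"api": "drive_tool", "payload": {
  "commands": "50 0 0 0 10; 50 0 0 0 10; 50 0 0 0 10; 50 -0.8 0.7 0 0; 50 -0.8 0.7 0 0; 50 -0.8 0.7 0 0; 50 -0.8 0.7 0 0; 50 0 0 0 0"
}}

```text
time: 22.7
tool_pos: [0.5753, -0.0592, 0.3525]
tool_rot: [-0.0, 0.726, 0.688, -0.0]
contact_force: [-0.0, 0.3, -0.1]
gripper_width: 0.584
```

```bash
python3 - <<'E'
from tilt import *
s=manip.state();d=s['tool_pos'][:2]-o;print(d@ex,d@ey,s['tool_pos'],s['joint_pos'].round(2));T=rot(s['tool_rot']).as_matrix();print('y in station',T[:2,1]@ex,T[:2,1]@ey)
p=manip.camera_params('wrist');w=manip.grab_frame('wrist')[:,:,::-1];cv2.imwrite('pics/w11.png',w)
t=manip.grab_frame('top')[:,:,::-1];cv2.imwrite('pics/top2.png',t)
def rail(th,y): c=lambda x,z:(.105-x*np.cos(th)+z*np.sin(th),.138+x*np.sin(th)+z*np.cos(th)); a=c(.172,.002); return S(a[0],y,a[1])
print('rail proj',proj(p,[rail(1.85,y) for y in(-.1,-.05,0,.05)]).round().tolist())
# dark band widths on selected columns
g=w.max(2)
for x in (100,160,220): print(x,g[0:400:10,x].tolist())
E
```

```text
0.08001099527350453 0.052917949580598755 [ 0.5752533  -0.05924703  0.35246145] [-0.23 -0.1   1.51 -0.    1.73 -0.18]
y in station 0.9999942777596862 -0.003323665716676292
rail proj [[400.0, 369.0], [405.0, 323.0], [411.0, 271.0], [417.0, 211.0]]
100 [37, 38, 40, 39, 40, 40, 40, 40, 39, 41, 41, 42, 42, 43, 43, 41, 41, 43, 43, 40, 42, 39, 42, 41, 38, 40, 39, 40, 40, 38, 38, 40, 38, 38, 40, 35, 35, 34, 39, 32]
160 [42, 38, 41, 39, 39, 41, 41, 44, 43, 43, 42, 41, 42, 42, 44, 42, 40, 42, 41, 42, 41, 42, 41, 40, 45, 42, 41, 43, 41, 42, 38, 47, 39, 54, 117, 100, 50, 37, 36, 49]
220 [40, 38, 43, 38, 231, 90, 28, 37, 44, 42, 42, 41, 40, 43, 46, 42, 42, 46, 45, 43, 44, 43, 42, 42, 42, 40, 43, 43, 37, 40, 47, 38, 38, 37, 40, 38, 38, 38, 34, 35]
```

```bash
python3 - <<'E'
import cv2,numpy as np
w=cv2.imread('pics/w11.png')[100:400,200:520];t=cv2.imread('pics/top2.png')[170:225,275:330]
cv2.imwrite('pics/c12.png',np.hstack([cv2.resize(w,(480,450)),cv2.resize(t,(320,320)).repeat(1,0) if 0 else cv2.copyMakeBorder(cv2.resize(t,(320,320),interpolation=cv2.INTER_CUBIC),0,130,0,0,cv2.BORDER_CONSTANT)]))
E
```

```text
(no output)
```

View pics/c12.png

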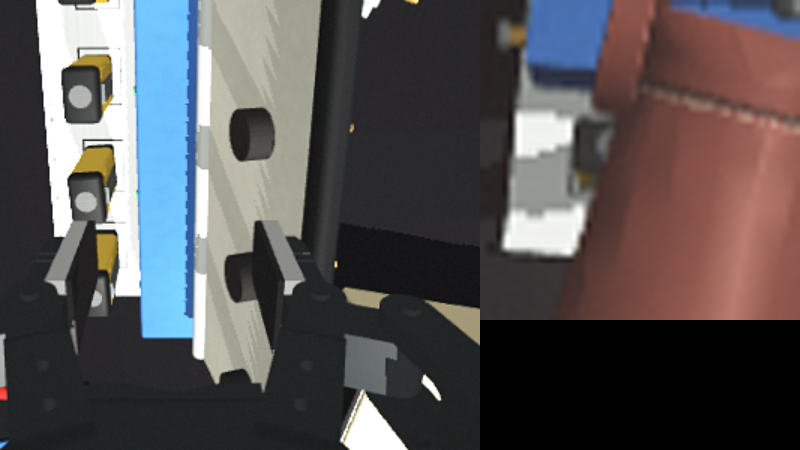

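The rail is the dark band right of the grey flap sheet, at crop x≈325–350, y 0–290. Before going on I'll check my predictions against this picture numerically.

```bash
python3 - <<'E'
from tilt import *
p=manip.camera_params('wrist')
cr=lambda X:((proj(p,X)-[200,100])*1.5).round().tolist()
print('det tops bay0..3',cr([S(0,y,.116) for y in(-.15,-.05,.05,.15)]))
print('ledge ends -y,+y',cr([S(.0445,-.21,.105),S(.0445,.21,.105)]))
def rail(th,y): return S(.105-.172*np.cos(th)+.002*np.sin(th),y,.138+.172*np.sin(th)+.002*np.cos(th))
print('rail1.85',cr([rail(1.85,y) for y in(-.2,-.1,0,.05,.1,.2)]))
print('hinge',cr([S(.105,y,.138) for y in(-.2,0,.2)]))
print(p['xyz'],rot(p['orientation']).as_matrix().round(2))
w=cv2.imread('pics/w11.png').max(2).astype(int)
for r in(110,140,170,200,230): print(r,w[r,390:450:2].tolist())
E
```

```text
det tops bay0..3 [[94.0, 297.0], [88.0, 204.0], [82.0, 96.0], [76.0, -26.0]]
ledge ends -y,+y [[141.0, 339.0], [130.0, -104.0]]
rail1.85 [[286.0, 518.0], [300.0, 405.0], [317.0, 258.0], [326.0, 169.0], [335.0, 67.0], [353.0, -171.0]]
hinge [[201.0, 353.0], [205.0, 159.0], [209.0, -98.0]]
[0.57869427 0.01799552 0.52849051] [[ 1.   -0.05 -0.02]
 [-0.05 -0.95 -0.3 ]
 [-0.    0.3  -0.96]]
110 [162, 162, 160, 160, 164, 160, 163, 160, 163, 161, 159, 152, 19, 22, 27, 26, 30, 38, 51, 55, 59, 54, 56, 56, 54, 54, 255, 255, 26, 40]
140 [161, 165, 164, 159, 162, 160, 162, 161, 163, 161, 163, 16, 22, 29, 25, 33, 43, 54, 60, 58, 55, 55, 53, 48, 43, 44, 43, 46, 41, 41]
170 [164, 164, 163, 167, 166, 162, 166, 164, 163, 96, 20, 26, 27, 31, 39, 48, 58, 60, 58, 54, 56, 55, 44, 43, 46, 46, 46, 42, 44, 43]
200 [163, 165, 164, 163, 165, 166, 165, 169, 49, 25, 26, 29, 29, 44, 50, 61, 62, 58, 54, 56, 50, 47, 46, 41, 44, 46, 42, 43, 46, 43]
230 [168, 168, 167, 166, 167, 168, 176, 25, 23, 27, 29, 35, 45, 59, 63, 59, 56, 55, 51, 46, 43, 44, 44, 45, 45, 47, 44, 44, 44, 42]
```

The prediction matches the image to about 2 px, so I'll move over the rail and straddle it.

Request:
{"api": "drive_tool", "payload": {
  "commands": "50 0 0.63 0 0; 50 0 0.63 0 0; 50 0 0.63 0 0; 50 0 0.61 0 0; 50 0 0 0 0; 50 0 0 0.8 0; 50 0 0 0.8 0; 50 0 0 0.8 0"
}}

```text
time: 23.8
tool_pos: [0.6489, -0.061, 0.2805]
tool_rot: [0.0, 0.725, 0.689, 0.0]
contact_force: [0.1, 0.4, 0.3]
gripper_width: 0.588
```

```bash
cat > st.py <<'E'
from tilt import *
s=manip.state();d=s['tool_pos'][:2]-o;print((d@ex*1000).round(1),(d@ey*1000).round(1),s['tool_pos'].round(4),(rot([np.cos(yaw/2),0,0,np.sin(yaw/2)]).inv().apply(s['contact_force'])).round(1),s['gripper_width']*85.4,s['time'])
E
python3 st.py
```

```text
153.6 54.8 [ 0.6489 -0.061   0.2805] [0.1 0.4 0.3] 50.20609477513864 23.8
```

Request:
{"api": "drive_tool", "payload": {
  "commands": "40 0 0 0 0; 30 0 0 0 0; 22 0 0 0 0; 22 0 0 0 0; 22 0 0 0 0; 22 0 0 0 0; 22 0 0 0 0; 22 0 0 0 0"
}}

```text
time: 24.8
tool_pos: [0.6497, -0.0617, 0.2803]
tool_rot: [-0.0, 0.725, 0.689, -0.0]
contact_force: [-0.8, 0.3, 0.2]
gripper_width: 0.261
```

```bash
python3 st.py
```

```text
154.5 54.2 [ 0.6497 -0.0617  0.2803] [-0.8  0.3  0.2] 22.25462934245701 24.8
```

Caged. Now I'll swing it slowly forward.

Request:
{"api": "drive_tool", "payload": {
  "commands": "22 0 -0.1 -0.01 0; 22 0 -0.2 -0.05 0; 22 0 -0.22 -0.05 0; 22 0 -0.22 -0.04 0; 22 0 -0.22 -0.04 0; 22 0 -0.22 -0.02 0; 22 0 -0.2 -0.01 0; 22 0 -0.15 0 0"
}}

```text
time: 25.8
tool_pos: [0.6035, -0.0594, 0.287]
tool_rot: [0.0, 0.725, 0.689, 0.0]
contact_force: [0.6, -0.2, -0.9]
gripper_width: 0.259
```

```bash
python3 - <<'E'
exec(open('st.py').read())
p=manip.camera_params('wrist');w=manip.grab_frame('wrist').max(2).astype(int)
def rail(th,y): return S(.105-.172*np.cos(th)+.002*np.sin(th),y,.138+.172*np.sin(th)+.002*np.cos(th))
for th in (1.4,1.5,1.6,1.7): print(th,proj(p,[rail(th,y) for y in(.1,.13)]).round().tolist())
for r in(60,120): print(r,w[r,250:440:4].tolist())
E
```

```text
108.2 54.2 [ 0.6035 -0.0594  0.287 ] [ 0.6 -0.1 -0.9] 22.14715861676003 25.8
1.4 [[253.0, 164.0], [249.0, 100.0]]
1.5 [[288.0, 165.0], [286.0, 100.0]]
1.6 [[324.0, 165.0], [324.0, 100.0]]
1.7 [[359.0, 164.0], [361.0, 100.0]]
60 [128, 255, 253, 254, 254, 253, 253, 254, 254, 254, 254, 254, 254, 169, 215, 254, 255, 187, 189, 173, 31, 33, 33, 38, 42, 42, 41, 43, 46, 42, 161, 163, 164, 163, 165, 161, 163, 81, 24, 25, 30, 44, 54, 57, 55, 56, 57, 47]
120 [255, 255, 165, 254, 254, 254, 254, 254, 254, 254, 254, 254, 254, 172, 167, 188, 191, 175, 174, 195, 188, 194, 188, 188, 187, 185, 185, 167, 181, 166, 166, 167, 164, 165, 168, 163, 89, 26, 24, 25, 32, 29, 60, 59, 58, 52, 43, 43]
```

The flap did not move. The rail is still at px≈415, which is 1.85 rad. Triangulating the pad tips in the last view puts them about 35 mm above the reported TCP, so the fingers passed just over the rail. I'll go back over it and go deeper.

Request:
{"api": "drive_tool", "payload": {
  "commands": "22 0 0 -0.8 0; 50 0 0.3 0 0; 50 0 0.4 0 0; 50 0 0.4 0 0; 50 0 0.4 0 0; 50 0 0.05 0 0; 50 0 0 0 0; 50 0 0 0 0"
}}

```text
time: 26.85
tool_pos: [0.6502, -0.0618, 0.3111]
tool_rot: [0.0, 0.725, 0.689, 0.0]
contact_force: [0.6, 0.7, 0.3]
gripper_width: 0.586
```

```bash
python3 - <<'E'
exec(open('st.py').read())
p=manip.camera_params('wrist');w=manip.grab_frame('wrist')[:,:,::-1];cv2.imwrite('pics/w13.png',w)
# tip/pad finding: project expected pad inner faces at several heights
T=rot(s['tool_rot']).as_matrix()
for h in(0,.02,.03,.04,.05): print(h,proj(p,[s['tool_pos']+T@[.011,sg*.0255,-h] for sg in(-1,1)]).round().tolist())
g=w.max(2).astype(int)
for r in range(230,310,8): print(r,g[r,240:400:4].tolist())
E
```

```text
154.9 54.2 [ 0.6502 -0.0618  0.3111] [0.5 0.8 0.3] 50.03035021521003 26.85
0 [[272.0, 217.0], [360.0, 217.0]]
0.02 [[267.0, 230.0], [365.0, 230.0]]
0.03 [[264.0, 238.0], [368.0, 238.0]]
0.04 [[260.0, 247.0], [371.0, 247.0]]
0.05 [[257.0, 257.0], [375.0, 257.0]]
230 [255, 255, 255, 255, 255, 255, 255, 255, 255, 211, 221, 233, 233, 233, 213, 214, 28, 52, 76, 87, 78, 78, 47, 255, 223, 255, 255, 59, 60, 61, 63, 62, 60, 60, 62, 61, 59, 61, 64, 63]
238 [255, 255, 255, 255, 255, 255, 255, 255, 255, 228, 213, 232, 233, 228, 211, 214, 25, 52, 77, 85, 79, 74, 48, 255, 249, 255, 255, 60, 62, 62, 62, 63, 61, 62, 61, 63, 65, 62, 63, 62]
246 [255, 255, 255, 255, 255, 255, 255, 255, 255, 229, 212, 233, 232, 233, 214, 213, 26, 53, 79, 86, 78, 80, 98, 255, 255, 255, 255, 61, 62, 62, 62, 61, 61, 60, 71, 74, 77, 63, 62, 63]
254 [255, 255, 184, 185, 62, 49, 254, 240, 255, 230, 210, 211, 232, 230, 215, 216, 24, 53, 77, 86, 79, 76, 95, 255, 255, 255, 255, 58, 62, 62, 63, 60, 59, 41, 36, 185, 184, 142, 63, 63]
262 [73, 184, 183, 183, 47, 48, 214, 216, 255, 253, 229, 213, 232, 220, 213, 214, 22, 52, 77, 87,
[... 284 characters left out ...]
 185, 45, 41, 49, 46, 68, 255, 230, 229, 230, 229, 212, 218, 214, 211, 22, 52, 78, 87, 79, 76, 159, 255, 255, 255, 255, 65, 63, 63, 65, 65, 42, 38, 38, 39, 44, 185, 183, 185]
286 [179, 54, 38, 47, 49, 47, 73, 255, 230, 230, 230, 229, 210, 232, 210, 211, 23, 51, 77, 83, 79, 76, 52, 34, 33, 38, 37, 35, 67, 67, 63, 64, 49, 39, 35, 39, 39, 38, 179, 176]
294 [240, 95, 44, 46, 49, 48, 255, 255, 234, 83, 29, 36, 40, 82, 213, 212, 54, 51, 76, 84, 78, 77, 51, 36, 35, 36, 38, 35, 38, 112, 63, 64, 40, 38, 39, 39, 35, 58, 240, 48]
302 [53, 54, 56, 50, 48, 118, 255, 255, 255, 47, 49, 51, 49, 52, 218, 211, 57, 50, 77, 82, 78, 75, 94, 113, 110, 104, 103, 97, 91, 255, 62, 65, 32, 36, 37, 39, 60, 58, 55, 54]
```

Pad tips show at row ~250, so about 40 mm above the reported TCP at this opening. The rail (columns 304–328) is centred between them. I'll descend 60 mm and cage it.

Request:
{"api": "drive_tool", "payload": {
  "commands": "50 0 0 0.6 0; 50 0 0 0.7 0; 50 0 0 0.7 0; 22 0 0 0 0; 22 0 0 0 0; 22 0 0 0 0; 22 0 0 0 0; 22 0 0 0 0"
}}

```text
time: 27.9
tool_pos: [0.6506, -0.0618, 0.2516]
tool_rot: [0.0, 0.725, 0.689, 0.0]
contact_force: [0.4, 0.6, 0.5]
gripper_width: 0.259
```

Request:
{"api": "drive_tool", "payload": {
  "commands": "22 0 -0.1 -0.01 0; 22 0 -0.15 -0.04 0; 22 0 -0.2 -0.05 0; 22 0 -0.2 -0.04 0; 22 0 -0.2 -0.04 0; 22 0 -0.15 -0.03 0; 22 0 -0.1 -0.01 0; 22 0 0 0 0"
}}

```text
time: 28.9
tool_pos: [0.617, -0.0601, 0.2574]
tool_rot: [-0.0, 0.725, 0.689, -0.0]
contact_force: [0.5, 0.5, 0.3]
gripper_width: 0.259
```

```bash
cat > fl.py <<'E'
exec(open('st.py').read())
p=manip.camera_params('wrist');img=manip.grab_frame('wrist');w=img.max(2).astype(int);cv2.imwrite('pics/f%d.png'%(s['time']*100),img[:,:,::-1])
def rail(th,y): return S(.105-.172*np.cos(th)+.002*np.sin(th),y,.138+.172*np.sin(th)+.002*np.cos(th))
def edge(th,y,zz): # rail lower/upper corners: frame x +-9 mm, z +-7 mm
    return [S(.105-x*np.cos(th)+z*np.sin(th),y,.138+x*np.sin(th)+z*np.cos(th)) for x in(.163,.181) for z in(-.005,.009)]
for th in (1.3,1.4,1.5,1.6,1.7,1.85): 
    a=proj(p,edge(th,.1,0)); print(th,'row',a[:,1].mean().round(),'cols',a[:,0].min().round(),a[:,0].max().round(),a[:,0].round().tolist())
r=int(proj(p,[rail(1.5,.1)])[0,1]); print(r,[(c,int(w[r,c])) for c in range(230,440,4)])
E
python3 fl.py
```

```text
121.7 54.2 [ 0.617  -0.0601  0.2574] [0.5 0.5 0.3] 22.12013627944114 28.9
1.3 row 177.0 cols 138.0 196.0 [169.0, 196.0, 138.0, 167.0]
1.4 row 179.0 cols 177.0 231.0 [201.0, 231.0, 177.0, 211.0]
1.5 row 180.0 cols 222.0 269.0 [237.0, 269.0, 222.0, 259.0]
1.6 row 180.0 cols 270.0 309.0 [275.0, 309.0, 270.0, 309.0]
1.7 row 179.0 cols 314.0 357.0 [314.0, 347.0, 320.0, 357.0]
1.85 row 176.0 cols 370.0 422.0 [370.0, 399.0, 390.0, 422.0]
179 [(230, 243), (234, 28), (238, 255), (242, 254), (246, 255), (250, 255), (254, 255), (258, 255), (262, 255), (266, 255), (270, 214), (274, 216), (278, 218), (282, 213), (286, 217), (290, 210), (294, 232), (298, 239), (302, 205), (306, 171), (310, 40), (314, 49), (318, 55), (322, 57), (326, 57), (330, 52), (334, 51), (338, 45), (342, 46), (346, 148), (350, 145), (354, 141), (358, 143), (362, 144), (366, 142), (370, 144), (374, 141), (378, 255), (382, 255), (386, 255), (390, 58), (394, 59), (398, 57), (402, 63), (406, 61), (410, 61), (414, 60), (418, 60), (422, 59), (426, 59), (430, 59), (434, 61), (438, 59)]
```

The flap is following: the rail is at about 1.675 rad, resting on the rear finger as expected. On towards balance.

Request:
{"api": "drive_tool", "payload": {
  "commands": "22 0 -0.12 0 0; 22 0 -0.2 0 0; 22 0 -0.22 0 0; 22 0 -0.22 0 0; 22 0 -0.22 0 0; 22 0 -0.2 0 0; 22 0 -0.15 0 0; 22 0 -0.1 0 0"
}}

```text
time: 29.95
tool_pos: [0.5741, -0.0579, 0.2574]
tool_rot: [-0.0, 0.725, 0.689, -0.0]
contact_force: [0.1, 0.6, -0.5]
gripper_width: 0.256
```

Request:
{"api": "drive_tool", "payload": {
  "commands": "21 0 0 0 0; 20 0 0 0 0; 19 0 0 0 0; 18 0 0 0 0; 17 0 0 0 0; 16 0 0 0 0; 12 0 0 0 0; 12 0 0 0 0"
}}

```text
time: 30.95
tool_pos: [0.5756, -0.058, 0.258]
tool_rot: [0.001, 0.725, 0.689, 0.001]
contact_force: [4.5, -0.3, -1.6]
gripper_width: 0.168
```

```bash
python3 fl.py
```

```text
80.3 54.2 [ 0.5756 -0.058   0.258 ] [ 4.6 -0.1 -1.6] 14.38195078379233 30.95
1.3 row 177.0 cols 243.0 292.0 [262.0, 292.0, 243.0, 276.0]
1.4 row 178.0 cols 287.0 330.0 [298.0, 330.0, 287.0, 324.0]
1.5 row 180.0 cols 335.0 373.0 [336.0, 369.0, 335.0, 373.0]
1.6 row 180.0 cols 375.0 422.0 [375.0, 407.0, 385.0, 422.0]
1.7 row 179.0 cols 413.0 467.0 [413.0, 443.0, 433.0, 467.0]
1.85 row 176.0 cols 464.0 522.0 [464.0, 489.0, 495.0, 522.0]
179 [(230, 127), (234, 132), (238, 133), (242, 136), (246, 58), (250, 29), (254, 136), (258, 45), (262, 60), (266, 111), (270, 206), (274, 211), (278, 203), (282, 81), (286, 119), (290, 119), (294, 116), (298, 11), (302, 23), (306, 22), (310, 19), (314, 22), (318, 25), (322, 27), (326, 23), (330, 21), (334, 16), (338, 255), (342, 255), (346, 255), (350, 255), (354, 255), (358, 255), (362, 255), (366, 70), (370, 69), (374, 71), (378, 70), (382, 69), (386, 70), (390, 71), (394, 68), (398, 65), (402, 68), (406, 70), (410, 67), (414, 67), (418, 78), (422, 232), (426, 233), (430, 21), (434, 27), (438, 26)]
```

Gripped at about 1.41 rad; the joint geometry and the image agree within 0.01. I'll nudge it 2 mm forward and check that it's steady.

Request:
{"api": "drive_tool", "payload": {
  "commands": "12 0 -0.06 0 0; 12 0 0 0 0; 12 0 0 0 0; 12 0 0 0 0; 12 0 0 0 0; 12 0 0 0 0; 12 0 0 0 0; 12 0 0 0 0"
}}

```text
time: 32.0
tool_pos: [0.5736, -0.0579, 0.2577]
tool_rot: [0.001, 0.725, 0.689, 0.001]
contact_force: [5.3, 0.5, -2.6]
gripper_width: 0.164
```

```bash
python3 - <<'E'
exec(open('fl.py').read().replace("for c in range(230,440,4)","for c in range(284,344,2)"))
sc=manip.grab_frame('scene')[:,:,::-1];cv2.imwrite('pics/scene2.png',sc);ps=manip.camera_params('scene')
# rail end/edge in the scene view, predicted
for th in(1.3,1.4,1.5): print(th,proj(ps,[rail(th,y) for y in(-.1,-.15)]).round(1).tolist())
for c in (224,240): print(c,sc[190:240,c].max(1).tolist())
# yellow detectors seen by the scene camera vs. at the start
for f in('scene0','scene2'):
    h=cv2.cvtColor(cv2.imread(f'pics/{f}.png'),cv2.COLOR_BGR2HSV)[180:235,225:360]
    m=((h[:,:,0]>15)&(h[:,:,0]<35)&(h[:,:,1]>120)&(h[:,:,2]>60)).astype(np.uint8)
    n,l,q,c=cv2.connectedComponentsWithStats(m); print(f,[(c[i]+[225,180]).round(1).tolist()+[int(q[i,4])] for i in range(1,n) if q[i,4]>15])
E
```

```text
78.3 54.2 [ 0.5736 -0.0579  0.2577] [ 5.3  0.7 -2.6] 14.03809981444813 32.0
1.3 row 177.0 cols 248.0 297.0 [267.0, 297.0, 248.0, 281.0]
1.4 row 179.0 cols 292.0 335.0 [302.0, 335.0, 292.0, 329.0]
1.5 row 180.0 cols 340.0 379.0 [340.0, 374.0, 340.0, 379.0]
1.6 row 180.0 cols 379.0 428.0 [379.0, 412.0, 390.0, 428.0]
1.7 row 179.0 cols 417.0 472.0 [417.0, 448.0, 438.0, 472.0]
1.85 row 176.0 cols 469.0 527.0 [469.0, 494.0, 501.0, 527.0]
179 [(284, 85), (286, 117), (288, 123), (290, 121), (292, 123), (294, 125), (296, 116), (298, 21), (300, 20), (302, 21), (304, 23), (306, 21), (308, 23), (310, 26), (312, 26), (314, 25), (316, 26), (318, 26), (320, 25), (322, 25), (324, 25), (326, 22), (328, 19), (330, 22), (332, 17), (334, 14), (336, 93), (338, 254), (340, 255), (342, 255)]
1.3 [[238.0, 181.2], [218.6, 177.8]]
1.4 [[235.6, 186.2], [216.1, 182.8]]
1.5 [[233.4, 191.8], [213.6, 188.3]]
224 [149, 146, 149, 150, 146, 151, 149, 149, 162, 208, 232, 232, 233, 230, 172, 154, 121, 113, 108, 93, 110, 118, 152, 153, 154, 153, 155, 154, 154, 156, 157, 176, 189, 163, 80, 71, 84, 93, 97, 99, 55, 70, 138, 162, 162, 161, 161, 158, 158, 161]
240 [38, 68, 118, 148, 151, 150, 151, 151, 150, 148, 147, 163, 213, 233, 233, 235, 229, 170, 161, 157, 157, 144, 90, 105, 108, 109, 108, 109, 106, 110, 108, 110, 109, 119, 160, 190, 161, 105, 82, 88, 103, 162, 165, 165, 164, 163, 165, 164, 162, 156]
scene0 [[247.9, 204.0, 103], [235.4, 203.6, 31], [279.7, 210.5, 78], [267.7, 209.8, 35], [310.3, 216.7, 67], [298.7, 215.7, 40], [336.4, 213.4, 23]]
scene2 []
```

```bash
python3 - <<'E'
from tilt import *
sc=cv2.imread('pics/scene2.png'); 
for c in(216,224): print(c,sc[165:205,c].max(1).tolist())
t=manip.grab_frame('top')[:,:,::-1];p=manip.camera_params('top')
pr=proj(p,[S(0,y,.116) for y in(-.15,-.05,.05,.15)]);print('pred tops',pr.round(1).tolist())
def rail(th,y): return S(.105-.172*np.cos(th)+.002*np.sin(th),y,.138+.172*np.sin(th)+.002*np.cos(th))
print('rail end',[proj(p,[rail(th,y) for y in (-.19,.19)]).round(1).tolist() for th in(1.35,1.4,1.45)])
for c in (285,290,392,398): print(c,t[150:222:1,c].max(1).tolist())
s=manip.state();print(s['contact_force'],abs(s['joint_vel']).max(),s['time'])
E
```

```text
216 [56, 55, 57, 59, 59, 58, 58, 59, 59, 59, 57, 59, 58, 57, 50, 45, 44, 45, 47, 40, 40, 46, 77, 121, 150, 148, 149, 148, 150, 149, 151, 148, 161, 232, 232, 233, 236, 228, 44, 42]
224 [54, 57, 56, 57, 56, 56, 55, 55, 57, 58, 56, 59, 56, 59, 58, 54, 43, 42, 45, 46, 43, 37, 39, 59, 118, 149, 146, 149, 150, 146, 151, 149, 149, 162, 208, 232, 232, 233, 230, 172]
pred tops [[383.0, 200.7], [354.8, 198.5], [326.4, 196.4], [298.1, 194.2]]
rail end [[[407.8, 172.0], [284.9, 162.4]], [[408.1, 169.2], [285.1, 159.6]], [[408.3, 166.4], [285.4, 156.8]]]
285 [150, 155, 160, 164, 165, 186, 210, 159, 53, 54, 50, 52, 67, 66, 81, 100, 98, 97, 97, 97, 97, 98, 99, 99, 99, 99, 99, 99, 100, 99, 94, 77, 68, 67, 85, 122, 150, 150, 149, 148, 147, 147, 149, 209, 242, 227, 148, 150, 151, 151, 150, 151, 151, 152, 151, 150, 151, 206, 241, 241, 242, 242, 232, 152, 49, 55, 55, 54, 55, 55, 56, 56]
290 [167, 164, 164, 165, 164, 165, 167, 141, 48, 43, 42, 43, 74, 103, 95, 91, 99, 99, 98, 98, 98, 98, 97, 99, 100, 99, 99, 99, 99, 99, 101, 91, 66, 68, 68, 106, 151, 150, 149, 147, 148, 148, 148, 177, 186, 118, 118, 108, 102, 113, 93, 94, 86, 110, 151, 150, 211, 243, 242, 242, 242, 243, 243, 223, 54, 56, 56, 56, 56, 57, 57, 56]
392 [158, 156, 125, 67, 66, 65, 67, 67, 65, 65, 65, 64, 64, 171, 243, 236, 137, 68, 63, 55, 49, 49, 50, 52, 59, 81, 136, 184, 183, 182, 181, 182, 181, 182, 183, 183, 182, 184, 186, 162, 83, 73, 72, 103, 214, 246, 246, 246, 246, 246, 246, 246, 246, 246, 246, 246, 246, 246, 246, 246, 246, 246, 246, 245, 245, 246, 246, 246, 246, 246, 246, 233]
398 [177, 176, 177, 177, 177, 177, 177, 178, 178, 176, 176, 177, 179, 175, 212, 244, 231, 62, 70, 59, 53, 76, 126, 146, 147, 181, 182, 181, 180, 182, 182, 180, 180, 184, 184, 184, 184, 183, 185, 180, 140, 65, 63, 63, 63, 63, 63, 63, 64, 62, 62, 63, 64, 63, 62, 63, 62, 62, 62, 62, 63, 63, 62, 63, 62, 63, 63, 63, 64, 63, 63, 62]
[ 4.51170238 -0.15268665 -2.25604691] 0.0012990311713415084 32.15
```

All three cameras give 1.40 rad: the rail is at row ~159.7 in the top view (159.6 predicted for 1.40) and row ~183 in the scene view (182.8 predicted). The arm is still, so I'll hand in.

```bash
python3 -c "
from plant import manip
print(manip.job_done())"
```

```text
the job is handed in; nothing more can be done
None
```

The detector is standing upright on its bay3 footprint and released, and the flap is gripped and held still at its balance point. I handed the job in at about 32 s of the 48 s allowed.

**Detector:** I pivoted it upright on its rear lower edge, let it settle, then regripped it, set it on its outline and let go. Just before release it was centred in the outline to within about 1 mm, with its display facing -x like the others. After release the flap and arm hid it from my cameras, so I have no clear later picture. The fingers came away with no measurable force.

**Flap:** I swung it forward with the rail between the fingers, then gripped the rail. The wrist, top and scene cameras and the tool position all put it at 1.40 rad (within 0.01). The last checks showed about 5 N on the wrist and no joint motion.

**What went wrong on the way:**
- **First attempt to right the detector:** pushing it against the ledge jammed at about 50 N without turning it, so I put it back and pivoted it on the floor instead.
- **First pass at the flap:** the fingers went over the rail without touching it, because the pads sit 30–40 mm above the reported tool point. I went back deeper.
- **Neighbours, jars, strut and screwdriver:** I never steered the gripper at any of them, and the neighbours looked undisturbed in the wrist view. I made no separate before/after measurement.

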